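# Pair up the loose bicycle parts in their trays

### The arm

A 6-joint arm with a two-finger parallel gripper is mounted at the origin on the work surface. World frame = base frame: x ahead of the robot, y to its left, z up, the work surface at z = 0. Lengths are in m, angles in rad, forces in N, time in s.
With the tool pointing down it reaches from about 0.275 to 0.725 m from the base axis. Payload 15.9 kg.
Tool frame: the origin (TCP) lies at the very end of the fingers, on their centre line; the grasp point (between the pads) lies 19 mm behind it; z points along the fingers, y is the line along which they close (so a half turn about z gives the same grasp; the last joint's range is limited). The gripper opens to 85 mm and grips with 20 to 120 N. Pads are 22 mm wide; open, the fingers measure 114 mm over their backs; the gripper's body (76 mm by 85 mm) begins 54 mm behind the grasp point. The pads swing forward as they close: fully open they stand 13 mm farther back than shut.
Start: joints at [-1.117, 0.213, -0.034, 1.323, 0, 1.571], TCP at [0.219, -0.449, 0.231] pointing down, gripper open.
Joint ranges: [-2.98, 2.98], [-0.74, 1.72], [-1.14, 1.35], [-2.1, 2.04], [-1.57, 1.44], [-3.14, 3.14]. Speed limits (rad/s): [1.89, 1.89, 2.39, 2.57, 3.14, 3.14].

### API

Orientations are given as a unit quaternion [w, x, y, z].
In Python, from rig import ctrl gives the robot as it stands. The module is installed in compiled form; this text tells all that it offers.
- The arm moves only by the tool drive_tool, never from a script. Its argument "increments" is a list of rows, each an object with "rotation": the turn, a rotation vector about the tool's x, y, z each as a share of pi rad, from -1 to 1, a list of three; "travel": the shift along the tool's x, y, z each as a share of 0.08 m, from -1 to 1, a list of three; "jaw": the closure, from -1 (fully open) to 1 (shut). In form: [{"rotation": [rx, ry, rz], "travel": [tx, ty, tz], "jaw": jaw}, ...]. A call has 1 to 10 rows; each row shifts and turns the commanded pose from where the row before left it, along the tool's axes as they then stand; what a row does not reach is not made up. A row lasts 1/8 s, in which the tool goes at most 62.5 mm and 10.7 degrees, less where a joint would pass 70% of its speed; a pose out of reach is approached as far as the arm can. A call with a number of a shift or a turn outside -1 to 1 is refused whole. A call with a gripper value outside its range is refused whole. The fingers move at their own pace and stop on an object; "newtons" is the grip in N (left out, the last holds). Time passes only in rows, so rows that do not move let the fingers close. It gives the time, the measured TCP pose, the force, the opening and the grip force at its end, in the units of the state.
- ctrl.observe(): the state, without advancing time (a new reading comes with each control period).
- ctrl.get_image(name): name is "side" or "top"; returns the picture (480x640x3 uint8, red, green, blue); there is no depth.
- ctrl.camera_info(name): a dict with "fx", "fy", "cx", "cy" (pixels), "xyz" and "attitude" of the camera in the world. Camera axes: x right, y up, looking along -z (the intrinsics and any distortion apply to the point x, -y, -z); pixel columns grow to the right and rows downward; lengths in m; the calibration is good to about 2 mm. A picture is of the moment at which its call begins. camera_info takes no time and is no camera call.
- ctrl.close_job(): hands the job in; it is judged then, once.
Trained networks look in the newest picture that a camera, given by its name, has taken for a name from the list of things; names that differ only in an ending like _2 or _b are one class to them, and where a whole thing is asked for, a point or a joint stands for the part that bears it (a point fixed in the world has none). Each returns a list of dicts, best first, with "confidence" (0 to 1); they miss things now and then, are a little off and sometimes report something else, mostly with a low value. They report only what shows in the picture. A call takes as long as a camera call. They do not tell look-alikes from the thing itself.
- ctrl.recognise(camera, target): "centre" ([x, y, z] in m, in the coordinates of the camera as it stood for that picture, good to about 4 mm: the middle of the surface that is visible of it).
The state is a dict: "time": time; "joint_positions": joint angles; "qd": joint speeds; "joint_efforts": joint torques, N m; "eef_pos": TCP position; "tool_rot": TCP orientation; "wrist_force": force on the tool from outside, world axes, zero at the start; "moment": the same for the moment, N m; "gripper_width": finger opening in m; "grasp_force": force on a finger pad.
Only numpy, scipy, OpenCV 4.12 (cv2) and the standard library are available. Lean on these libraries where they do the work, as an engineer would, in place of code of your own. Each camera call takes 0.05 s, during which the arm holds its last target. There are 200 camera calls.

### The job

Each blue tray on the bench holds one of a pair: a short crank arm, a pedal and a brake lever. Lift the other short crank arm off the hook rack and collect the other pedal and brake lever from among the clutter, and lay each flat in the tray with its match, beside it and roughly parallel to it. Set the parts down rather than dropping them, and leave the parts already in the trays, the long odd crank arm and everything else where they are.

Things in the scene. Friction and masses are not known exactly. Their poses are not given: they have to be found in the camera images.
- crank_b: TO FETCH. Short crank arm, aluminium, 147 mm long, flat underside. Arm 24 wide, 18 thick; boss 36 diameter, 22 thick at the -x end; eye 25 diameter at +x. Origin: mid-length, underside; x along arm, z up. Starts level across the two hooks of the rack, underside 190 mm above the table, the hooks about 32 mm either side of its middle. About 0.18 kg.
- pedal_b: TO FETCH. Pedal, black, steel axle, 114 mm long. Body 84 x 46 x 28 high, centred 15 mm to -x of the origin; 14 mm axle sticks out to +x. Origin: mid overall length, underside; z up, x along axle. Starts flat on the table in the front row, nearer the robot than the trays, any yaw. About 0.16 kg.
- lever_b: TO FETCH. Brake lever, 137 mm long. Black perch 36 x 32 x 26 high at -x (centre x=-50 mm); straight blade root 16 wide, 18 high from x=-32 to 28 (grip here); tip bends 16 mm to -y. Origin: mid-length, underside, on root axis; z up. Starts flat on the table in the front row, nearer the robot than the trays, any yaw. About 0.1 kg.
- crank_a: IN ITS TRAY, lying along it in one half. Short crank arm, aluminium, 147 mm long, flat underside. Arm 24 wide, 18 thick; boss 36 diameter, 22 thick at the -x end; eye 25 diameter at +x. Origin: mid-length, underside; x along arm, z up.
- pedal_a: IN ITS TRAY, lying along it in one half. Pedal, black, steel axle, 114 mm long. Body 84 x 46 x 28 high, centred 15 mm to -x of the origin; 14 mm axle sticks out to +x. Origin: mid overall length, underside; z up, x along axle.
- lever_a: IN ITS TRAY, lying along it in one half. Mirror image of its mate. Brake lever, 137 mm long. Black perch 36 x 32 x 26 high at -x (centre x=-50 mm); straight blade root 16 wide, 18 high from x=-32 to 28 (grip here); tip bends 16 mm to +y. Origin: mid-length, underside, on root axis; z up.
- tray_crank: Tray of the short crank arms: crank_a lies near tray y=-42 mm, the +y half is free. Blue steel, fixed. 184 (x) x 156 (y) mm outside, walls 3 thick and 10 high from the table, floor 4 thick. Origin: centre of underside, at table height.
- tray_pedal: Tray of the pedals: pedal_a lies near tray y=+42 mm, the -y half is free. Blue steel, fixed. 184 (x) x 156 (y) mm outside, walls 3 thick and 10 high from the table, floor 4 thick. Origin: centre of underside, at table height.
- tray_lever: Tray of the brake levers: lever_a lies near tray y=+42 mm, the -y half is free. Blue steel, fixed. 184 (x) x 156 (y) mm outside, walls 3 thick and 10 high from the table, floor 4 thick. Origin: centre of underside, at table height.
- rack: Fixed steel hook rack, right side. Base 130 x 150 x 12 mm. Posts 12 square, 200 high, at x=55, y=-32 and 32; each has a 10 mm round hook running level to -x (top at z=190), turned up at x=-30 to -36, tip at z=212: lift a part 25 mm to clear. Open between the hooks (crossbar only at z=100). Origin: under the hooks' seat, at table height.
- odd_crank: Bystander: odd crank arm, like the pair but 190 mm long and 26 wide; no partner. Lies on the left of the table. Origin mid-length, underside.
- chainring: Bystander: flat toothed steel chainring, 115 mm diameter, 6 thick, lying in the front row. Origin: centre, underside.
- spray_can: Bystander: spray can standing in the front row, 56 mm diameter, 180 high. Origin: centre of its foot.
- grease_jar: Bystander: clear jar with a blue lid standing in the front row, 60 mm diameter, 85 high. Origin: centre of its foot.
- wrench: Bystander: 180 mm wrench lying behind the trays. Origin about its middle.
- driver: Bystander: 190 mm screwdriver lying behind the trays. Origin about its middle.
- lube: Bystander: white lube bottle standing left of the trays, 40 mm diameter, 130 high. Origin: centre of its foot.
- mallet: Bystander: hammer, 180 mm long, lying on the right, nearer the robot than the rack. Origin about its middle.
Mind the look-alikes: they are no part of the job. Leave any red look-alike of the pedal_b alone.

How it is judged:
At the end, for the whole second after the job is handed in: Each tray holds both matching parts flat on its floor (tilt under 0.1 rad, underside under 4 mm above the floor, origin within 50 mm of the tray centre lengthwise, 70 mm across), the added part within 0.35 rad of parallel to its match (either way round) and at rest (x of crank_b in the frame of tray_crank between -0.05 and 0.05 m and y of crank_b in the frame of tray_crank between -0.07 and 0.07 m and z of each of crank_b, crank_a in the frame of tray_crank below 0.008 m and angle between each of crank_b, crank_a, pedal_b, pedal_a, lever_b, lever_a's own z axis and vertical below 0.1 rad and x of crank_a in the frame of tray_crank between -0.05 and 0.05 m and y of crank_a in the frame of tray_crank between -0.07 and 0.07 m and angle between the x axis of crank_b and the x axis of crank_a, either way round below 0.35 rad and linear speed of each of crank_b, pedal_b, lever_b below 0.02 m/s and x of pedal_b in the frame of tray_pedal between -0.05 and 0.05 m and y of pedal_b in the frame of tray_pedal between -0.07 and 0.07 m and z of each of pedal_b, pedal_a in the frame of tray_pedal below 0.008 m and x of pedal_a in the frame of tray_pedal between -0.05 and 0.05 m and y of pedal_a in the frame of tray_pedal between -0.07 and 0.07 m and angle between the x axis of pedal_b and the x axis of pedal_a, either way round below 0.35 rad and x of lever_b in the frame of tray_lever between -0.05 and 0.05 m and y of lever_b in the frame of tray_lever between -0.07 and 0.07 m and z of each of lever_b, lever_a in the frame of tray_lever below 0.008 m and x of lever_a in the frame of tray_lever between -0.05 and 0.05 m and y of lever_a in the frame of tray_lever between -0.07 and 0.07 m and angle between the x axis of lever_b and the x axis of lever_a, either way round below 0.35 rad); the robot touches nothing.
It fails at once if a bystander (chainring, long odd crank arm, spray can, jar, wrench, screwdriver, lube bottle, hammer) is pushed more than 30 mm or knocked over (distance of any of chainring, odd_crank, spray_can, grease_jar, wrench, driver, lube, mallet from where it was at the start of the episode above 0.03 m or angle between any of spray_can, grease_jar, lube's own z axis and vertical above 0.6 rad).
It fails at once if a part that already lies in its tray is shifted more than 30 mm (distance of any of crank_a, pedal_a, lever_a from where it was at the start of the episode above 0.03 m).
It fails at once if a part is dropped into its tray (faster than 0.6 m/s within 30 mm of the tray floor) ((horizontal distance between crank_b and tray_crank below 0.08 m and z of crank_b in the frame of tray_crank below 0.034 m and linear speed of crank_b above 0.6 m/s) or (horizontal distance between pedal_b and tray_pedal below 0.08 m and z of pedal_b in the frame of tray_pedal below 0.034 m and linear speed of pedal_b above 0.6 m/s) or (horizontal distance between lever_b and tray_lever below 0.08 m and z of lever_b in the frame of tray_lever below 0.034 m and linear speed of lever_b above 0.6 m/s)).
It also fails if it takes over 72 s, if anything falls off the work surface, if the arm or the gripper's body presses on something with over 40 N, if the wrist force passes 120 N, or if a joint passes its speed limit or range.

## Working session

There is one attempt and no reset: what is moved stays moved. The work goes in short steps, Python scripts to look and compute and a tool call to move; the robot and the scene stay as the last step left them, time stands still between calls to the robot, and variables do not carry over. Pictures are saved under pics/ and viewed, at most 10 in all, crops included, and the job is handed in when it is done.

Besides the shell and the picture viewer there is one more tool, called after ">>>" in YAML: its name, and indented under it one key for each argument. drive_tool: Moves the arm, as the interface text tells. Its arguments: {"type":"object","properties":{"increments":{"type":"array","items":{"type":"object","properties":{"rotation":{"type":"array","items":{"type":"number","minimum":-1,"maximum":1}},"travel":{"type":"array","items":{"type":"number","minimum":-1,"maximum":1}},"jaw":{"type":"number"}}}},"newtons":{"type":"number"}},"required":["increments"]}

```bash
mkdir -p pics; cat > h.py <<'E'
import numpy as np, cv2
from rig import ctrl
from scipy.spatial.transform import Rotation as R
def cam(n):
    c=ctrl.camera_info(n); q=c['attitude']
    return c, R.from_quat([q[1],q[2],q[3],q[0]]), np.array(c['xyz'])
def pix2w(n,u,v,z):
    c,r,t=cam(n); d=r.apply([(u-c['cx'])/c['fx'],-(v-c['cy'])/c['fy'],-1]); s=(z-t[2])/d[2]; return t+s*d
def w2pix(n,p):
    c,r,t=cam(n); q=r.inv().apply(np.array(p)-t); return c['cx']+c['fx']*q[0]/-q[2], c['cy']-c['fy']*q[1]/-q[2]
def shot(n,f):
    im=ctrl.get_image(n); cv2.imwrite('pics/'+f,cv2.cvtColor(im,cv2.COLOR_RGB2BGR)); return im
def rec(n,t,k=3):
    c,r,o=cam(n)
    return [(np.round(o+r.apply(d['centre']),4).tolist(),round(d['confidence'],2)) for d in ctrl.recognise(n,t)[:k]]
E
python3 - <<'E'
from h import *
print(ctrl.camera_info('top'),ctrl.camera_info('side'))
shot('top','t1.png');shot('side','s1.png')
for n in ['crank_b','pedal_b','lever_b','tray_crank','tray_pedal','tray_lever','rack','odd_crank']:
    for c in ['top','side']: print(n,c,rec(c,n))
print(ctrl.observe())
E
```

```text
{'fx': 459.8470237279164, 'fy': 459.8470237279164, 'cx': 318.58358595881845, 'cy': 250.37217771075186, 'xyz': array([0.46008257, 0.02979129, 1.21615742]), 'attitude': array([ 0.71161787,  0.02829151, -0.02582761, -0.70152158])} {'fx': 590.8162000043029, 'fy': 590.8162000043029, 'cx': 311.7479057369517, 'cy': 230.92823344740282, 'xyz': array([0.29098695, 0.97068061, 1.32135133]), 'attitude': array([-0.11123872, -0.0495965 ,  0.33366656,  0.93479022])}
crank_b top [([0.6224, -0.2612, 0.0221], 0.97), ([0.5707, -0.4358, 0.2064], 0.72)]
crank_b side [([0.5738, -0.4363, 0.206], 0.89), ([0.6147, -0.2492, 0.0254], 0.56)]
pedal_b top [([0.2652, 0.5174, 0.0279], 0.83), ([0.4449, 0.3656, 0.0249], 0.73), ([0.6371, 0.0462, 0.0314], 0.71)]
pedal_b side [([0.4424, 0.3753, 0.0285], 0.9), ([0.6441, 0.0563, 0.0273], 0.86), ([0.2618, 0.5236, 0.0211], 0.77)]
lever_b top [([0.4448, -0.1883, 0.0165], 0.82), ([0.617, 0.2435, 0.0229], 0.61), ([0.7848, -0.1591, 0.0198], 0.44)]
lever_b side [([0.4574, -0.177, 0.0196], 0.76), ([0.6214, 0.2487, 0.0211], 0.71)]
tray_crank top [([0.4073, -0.0699, 0.1809], 0.34)]

[... 597 characters left out ...]
itions': array([-1.11700987e+00,  2.12904312e-01, -3.43749243e-02,  1.32347233e+00,
       -1.51232918e-05,  1.57079108e+00]), 'qd': array([ 0.00084885,  0.00031908,  0.00024211, -0.00094432,  0.00019583,
       -0.00087689]), 'joint_efforts': array([-2.00212221e-04, -6.85956001e+01,  4.87327230e+01,  1.21223613e-03,
        4.07244506e-04, -4.79196876e-05]), 'eef_pos': array([ 0.21918613, -0.44940808,  0.23131364]), 'tool_rot': array([ 2.35099056e-05,  9.74369379e-01,  2.24954024e-01, -2.33290943e-06]), 'wrist_force': array([ 1.54497620e-01,  1.49682357e-04, -4.47108761e-01]), 'moment': array([-0.02391791, -0.0078306 , -0.02358263]), 'grasp_force': 0.0, 'gripper_width': 0.08566977628356054}
```

View pics/t1.png

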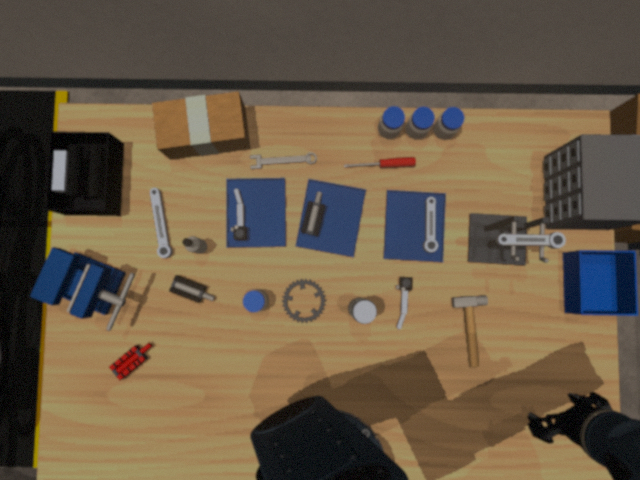

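View pics/s1.png

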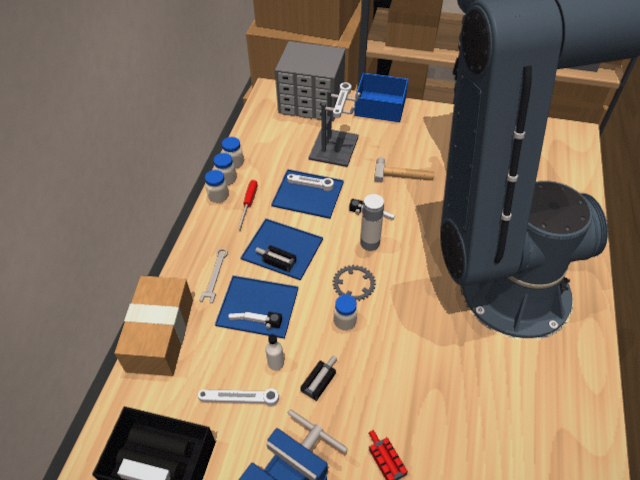

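The top picture shows the trays at about (257,212), (331,217) and (415,226), and pedal_b at (192,289). lever_b is at (404,303) and crank_b on the rack at (531,240). The red look-alike is at (131,360). I'll enlarge the key areas to measure them.

```bash
python3 - <<'E'
from h import *
im=cv2.imread('pics/t1.png'); hs=cv2.cvtColor(im,cv2.COLOR_BGR2HSV)
m=((hs[...,0]>105)&(hs[...,0]<125)&(hs[...,1]>120)).astype(np.uint8)
for nm,(a,b) in dict(lever=(222,292),pedal=(292,372),crank=(378,450)).items():
    k=np.zeros_like(m);k[170:270,a:b]=m[170:270,a:b]; k=cv2.morphologyEx(k,cv2.MORPH_OPEN,np.ones((3,3)))
    pts=cv2.findNonZero(k); P=np.array([pix2w('top',u,v,0.008)[:2] for u,v in pts[:,0].astype(float)],np.float32)
    print(nm,cv2.minAreaRect(P))
im=np.clip(im.astype(float)*1.6,0,255).astype(np.uint8)
def tile(u,v,w=100,h=75,s=4):
    t=cv2.resize(im[v:v+h,u:u+w],None,fx=s,fy=s,interpolation=cv2.INTER_CUBIC)
    for i in range(0,w,10): cv2.line(t,(i*s+2,0),(i*s+2,12 if (u+i)%50==0 else 5),(0,255,0),1)
    for i in range(0,h,10): cv2.line(t,(0,i*s+2),(12 if (v+i)%50==0 else 5,i*s+2),(0,255,0),1)
    cv2.putText(t,f'{u},{v}',(15,25),0,.5,(0,255,255),1); return t
cv2.imwrite('pics/a.png',np.vstack([np.hstack([tile(150,250),tile(360,260)]),np.hstack([tile(470,200),tile(380,185)])]))
cv2.imwrite('pics/b.png',np.vstack([np.hstack([tile(220,175),tile(290,175)]),np.hstack([tile(225,250),tile(310,260)])]))
E
```

```text
lever ((0.6515427827835083, 0.2038455307483673), (0.1695992648601532, 0.14669200778007507), 1.1643966436386108)Traceback (most recent call last):
  File "<stdin>", line 6, in <module>
  File "h.py", line 8, in pix2w
    c,r,t=cam(n); d=r.apply([(u-c['cx'])/c['fx'],-(v-c['cy'])/c['fy'],-1]); s=(z-t[2])/d[2]; return t+s*d
          ~~~^^^
  File "h.py", line 5, in cam
    c=ctrl.camera_info(n); q=c['attitude']
ValueError: time passes only in moves, steps and waits
```

```bash
sed -i 's/^def cam(n):/from functools import lru_cache\n@lru_cache\ndef cam(n):/' h.py
cat > m.py <<'E'
from h import *
im=cv2.imread('pics/t1.png'); hs=cv2.cvtColor(im,cv2.COLOR_BGR2HSV)
m=((hs[...,0]>105)&(hs[...,0]<125)&(hs[...,1]>120)).astype(np.uint8)
for nm,(a,b) in dict(lever=(222,292),pedal=(292,372),crank=(378,450)).items():
    k=np.zeros_like(m);k[170:270,a:b]=m[170:270,a:b]; k=cv2.morphologyEx(k,cv2.MORPH_OPEN,np.ones((3,3)))
    pts=cv2.findNonZero(k); P=np.array([pix2w('top',u,v,0.008)[:2] for u,v in pts[:,0].astype(float)],np.float32)
    print(nm,cv2.minAreaRect(P))
im=np.clip(im.astype(float)*1.6,0,255).astype(np.uint8)
def tile(u,v,w=100,h=75,s=4):
    t=cv2.resize(im[v:v+h,u:u+w],None,fx=s,fy=s,interpolation=cv2.INTER_CUBIC)
    for i in range(0,w,10): cv2.line(t,(i*s+2,0),(i*s+2,12 if (u+i)%50==0 else 5),(0,255,0),1)
    for i in range(0,h,10): cv2.line(t,(0,i*s+2),(12 if (v+i)%50==0 else 5,i*s+2),(0,255,0),1)
    cv2.putText(t,f'{u},{v}',(15,25),0,.5,(0,255,255),1); return t
cv2.imwrite('pics/a.png',np.vstack([np.hstack([tile(150,250),tile(360,260)]),np.hstack([tile(470,200),tile(380,185)])]))
cv2.imwrite('pics/b.png',np.vstack([np.hstack([tile(220,175),tile(290,175)]),np.hstack([tile(225,250),tile(310,260)])]))
E
python3 m.py
```

```text
lever ((0.6515427827835083, 0.2038455307483673), (0.1695992648601532, 0.14669200778007507), 1.1643966436386108)
pedal ((0.6393154859542847, 0.0035822689533233643), (0.14605306088924408, 0.1719985455274582), 79.52754211425781)
crank ((0.6215513944625854, -0.2165113389492035), (0.1452654004096985, 0.17009812593460083), 87.79279327392578)
```

View pics/a.png

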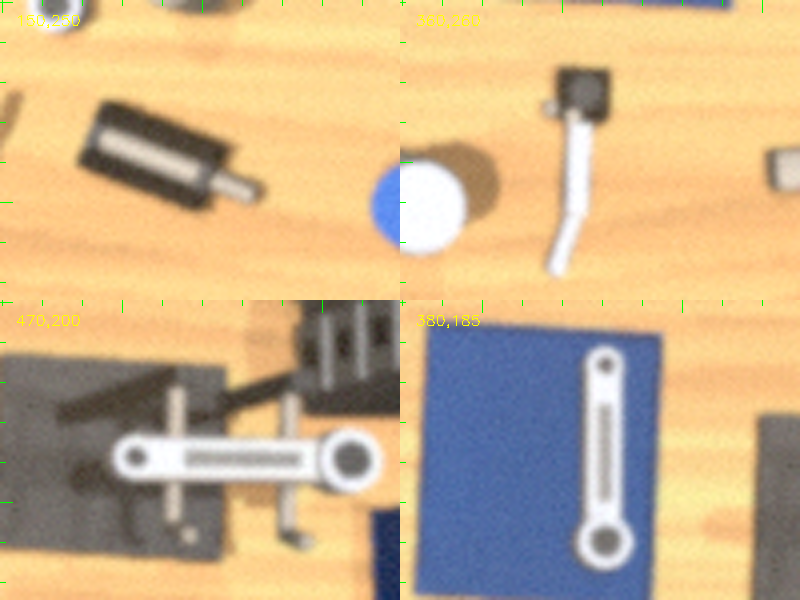

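View pics/b.png

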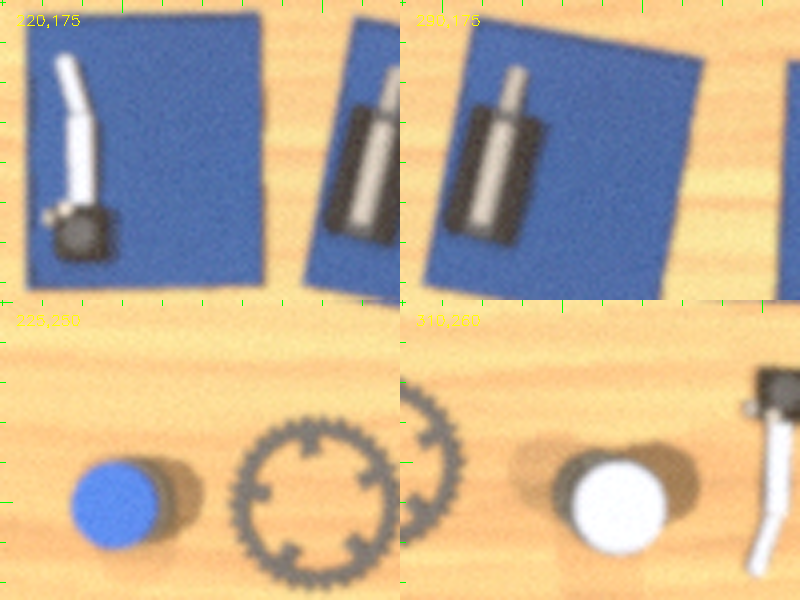

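Tile readings, in full-image pixels:
- **pedal_b:** body (172,283) to (204,294), axle tip (215,297).
- **lever_b:** perch (405.8,283.5), root (405,290) to (403.8,312.5).
- **crank_b:** eye (503.8,239.3), boss (557.5,240), hooks at u≈513.8 and 542.
- **crank_a:** eye (431.3,200.8), boss (431.3,245).

```bash
python3 - <<'E'
from h import *
L=dict(ped_rear=(172,283,.028),ped_axle=(214.5,297,.014),ped_body=(189.3,288.8,.028),
lev_perch=(405.8,283.5,.026),lev_r0=(405,290.5,.018),lev_r1=(403.8,312.5,.018),lev_tip=(399.5,327,.016),
ck_eye=(503.8,239.3,.208),ck_boss=(557.5,240,.212),hookL=(513.8,239.5,.19),hookR=(542,240,.19),tipL=(517.5,258.8,.212),tipR=(546,261,.212),
ca_eye=(431.3,200.8,.022),ca_boss=(431.3,245,.026),la_perch=(239.5,233.3,.030),la_r1=(240,203.8,.022),
pa_body=(313,219.5,.032),pa_axle=(319.5,192.5,.018),can_top=(365,311-1,.18),jar=(254,301,.085),
lube=(191,244,.1),cab=(555,222,.3),cabtop=(545,226,.3))
for k,(u,v,z) in L.items(): print(k,np.round(pix2w('top',u,v,z)[:2],4))
for k,c in dict(crank=[(386.8,191.3),(445.5,193.3),(443,260),(383.8,258.8)],lever=[(226.5,178.8),(285.3,178),(286,247),(226.5,247.5)],pedal=[(308.8,179.5),(366.3,190),(355.5,255),(296,247)]).items():
    P=np.array([pix2w('top',u,v,.008)[:2] for u,v in c]); print(k,P.mean(0),np.linalg.norm(np.roll(P,1,0)-P,axis=1))
for n in ['spray_can','grease_jar','lube','mallet']: print(n,rec('top',n,1),rec('side',n,1))
E
```

```text
ped_rear [0.4614 0.4115]
ped_axle [0.4267 0.3038]
ped_body [0.4472 0.3663]
lev_perch [ 0.4688 -0.1916]
lev_r0 [ 0.4507 -0.1911]
lev_r1 [ 0.394 -0.188]
lev_tip [ 0.3566 -0.1772]
ck_eye [ 0.5676 -0.3733]
ck_boss [ 0.5673 -0.4891]
hookL [ 0.5694 -0.4028]
hookR [ 0.5691 -0.4659]
tipL [ 0.5248 -0.4009]
tipR [ 0.5209 -0.4629]
ca_eye [ 0.6863 -0.2593]
ca_boss [ 0.5695 -0.2578]
la_perch [0.5926 0.2405]
la_r1 [0.6714 0.2427]
pa_body [0.6311 0.0502]
pa_axle [0.7051 0.0344]
can_top [ 0.4072 -0.0718]
jar [0.4203 0.1906]
lube [0.5568 0.3457]
cab [ 0.5941 -0.4396]
cabtop [ 0.5857 -0.4194]
crank [ 0.62185519 -0.2187146 ] [0.18010334 0.15600282 0.17783476 0.15555439]
lever [0.65078821 0.20193918] [0.18397368 0.15694248 0.18474763 0.15698395]
pedal [0.640048   0.00129836] [0.18370042 0.15568965 0.17587805 0.15815296]
spray_can [([0.4063, -0.0679, 0.182], 0.57)] [([0.4017, -0.0509, 0.1244], 0.64)]
grease_jar [([0.4163, 0.1869, 0.0846], 0.93)] [([0.4201, 0.2117, 0.0669], 0.97)]
lube [([0.5556, 0.3451, 0.0868], 0.66)] [([0.5557, 0.3597, 0.0837], 0.88)]
mallet [([0.3799, -0.3561, 0.0243], 0.59)] [([0.3746, -0.3543, 0.0222], 0.56)]
```

>>> drive_tool:
  increments:
    - {"rotation":[0,0,-0.0508],"travel":[0,0,-0.07],"jaw":-1}
    - {"rotation":[0,0,-0.0508],"travel":[0,0,-0.07],"jaw":-1}
    - {"rotation":[0,0,-0.0508],"travel":[0,0,-0.07],"jaw":-1}
    - {"rotation":[0,0,-0.0508],"travel":[0,0,-0.07],"jaw":-1}
    - {"rotation":[0,0,-0.0508],"travel":[0,0,-0.07],"jaw":-1}
    - {"rotation":[0,0,-0.0508],"travel":[0,0,-0.07],"jaw":-1}
    - {"rotation":[0,0,-0.0508],"travel":[0,0,-0.07],"jaw":-1}
  newtons: 40

```text
time: 2.17
eef_pos: [0.2192, -0.4494, 0.2707]
tool_rot: [0.0, 0.705, 0.709, -0.0]
wrist_force: [-0.1, -0.1, 0.2]
gripper_width: 0.0852
grasp_force: 0.0
```

```bash
cat >> h.py <<'E'
def go(x,y,z,phi=None):
    "remaining move: rz share, then travel shares in the tool axes after the turn"
    o=ctrl.observe(); q=o['tool_rot']; r=R.from_quat([q[1],q[2],q[3],q[0]]); X=r.apply([1,0,0]); p=o['eef_pos']
    f=np.degrees(np.arctan2(X[1],X[0])); t=f if phi is None else phi
    d=(t-f+180)%360-180; a=np.radians(t); v=np.array([x,y,z])-p
    print('t',round(o['time'],2),'pos',p.round(4),'phi',round(f,2),'tilt',r.apply([0,0,1]).round(3)[:2],'j1,j6',o['joint_positions'][[0,5]].round(3),'w',round(o['gripper_width'],4),'F',round(o['grasp_force'],1),o['wrist_force'].round(1))
    print('rz',round(-d/180,4),'travel',(np.array([v[0]*np.cos(a)+v[1]*np.sin(a),v[0]*np.sin(a)-v[1]*np.cos(a),-v[2]])/.08).round(3))
E
python3 -c "
from h import *
go(.569,-.434,.27,90)"
```

```text
t 2.17 pos [ 0.2192 -0.4494  0.2707] phi 90.31 tilt [ 0. -0.] j1,j6 [-1.117  0.448] w 0.0852 F 0.0 [-0.1 -0.1  0.2]
rz 0.0017 travel [0.192 4.373 0.009]
```

>>> drive_tool:
  increments:
    - {"rotation":[0,0,0.0017],"travel":[0.021,0.4,0],"jaw":-1}
    - {"rotation":[0,0,0],"travel":[0.021,0.5,0],"jaw":-1}
    - {"rotation":[0,0,0],"travel":[0.021,0.5,0],"jaw":-1}
    - {"rotation":[0,0,0],"travel":[0.021,0.5,0],"jaw":-1}
    - {"rotation":[0,0,0],"travel":[0.021,0.5,0],"jaw":-1}
    - {"rotation":[0,0,0],"travel":[0.021,0.5,0],"jaw":-1}
    - {"rotation":[0,0,0],"travel":[0.021,0.5,0],"jaw":-1}
    - {"rotation":[0,0,0],"travel":[0.021,0.5,0],"jaw":-1}
    - {"rotation":[0,0,0],"travel":[0.021,0.473,0],"jaw":-1}

```text
time: 3.3
eef_pos: [0.5703, -0.4356, 0.2705]
tool_rot: [0.0, 0.709, 0.705, 0.0]
wrist_force: [0.7, -0.9, 0.8]
gripper_width: 0.0853
grasp_force: 0.0
```

```bash
python3 -c "
from h import *
go(.569,-.434,.1945,90)
shot('side','s2.png'); i=cv2.imread('pics/s2.png')[40:190,230:450]; cv2.imwrite('pics/c.png',cv2.resize(i,None,fx=3.6,fy=3.6,interpolation=2))"
```

```text
t 3.3 pos [ 0.5703 -0.4356  0.2705] phi 89.71 tilt [ 0. -0.] j1,j6 [-0.652  0.924] w 0.0853 F 0.0 [ 0.7 -0.9  0.8]
rz -0.0016 travel [ 0.02  -0.016  0.95 ]
```

View pics/c.png

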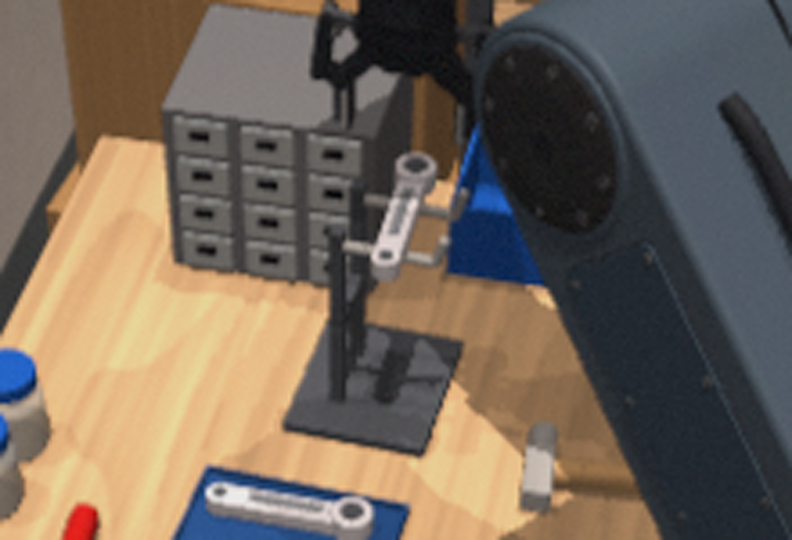

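The crop shows the open fingers straddling crank_b above the hooks, clear of the posts and cabinet. Next I descend, grip and lift.

>>> drive_tool:
  increments:
    - {"rotation":[0,0,-0.0016],"travel":[0.02,-0.016,0.25],"jaw":-1}
    - {"rotation":[0,0,0],"travel":[0,0,0.3],"jaw":-1}
    - {"rotation":[0,0,0],"travel":[0,0,0.25],"jaw":-1}
    - {"rotation":[0,0,0],"travel":[0,0,0.15],"jaw":-1}
    - {"rotation":[0,0,0],"travel":[0,0,0],"jaw":1}
    - {"rotation":[0,0,0],"travel":[0,0,0],"jaw":1}
    - {"rotation":[0,0,0],"travel":[0,0,0],"jaw":1}
    - {"rotation":[0,0,0],"travel":[0,0,0],"jaw":1}
    - {"rotation":[0,0,0],"travel":[0,0,0],"jaw":1}
    - {"rotation":[0,0,0],"travel":[0,0,0],"jaw":1}
  newtons: 50

```text
time: 4.6
eef_pos: [0.5681, -0.4345, 0.1953]
tool_rot: [0.001, 0.707, 0.707, 0.0]
wrist_force: [-0.2, 0.2, 4.9]
gripper_width: 0.0225
grasp_force: 49.3
```

```bash
python3 -c "
from h import *
go(.569,-.434,.245,90)"
```

```text
t 4.6 pos [ 0.5681 -0.4345  0.1953] phi 89.99 tilt [ 0.001 -0.001] j1,j6 [-0.653  0.918] w 0.0225 F 49.3 [-0.2  0.2  4.9]
rz -0.0001 travel [ 0.007  0.012 -0.621]
```

>>> drive_tool:
  increments:
    - {"rotation":[0,0,0],"travel":[0,0,-0.15],"jaw":1}
    - {"rotation":[0,0,0],"travel":[0,0,-0.2],"jaw":1}
    - {"rotation":[0,0,0],"travel":[0,0,-0.2],"jaw":1}
    - {"rotation":[0,0,0],"travel":[0,0,-0.2],"jaw":1}
    - {"rotation":[0,0,0],"travel":[0.3,0.1,0],"jaw":1}
    - {"rotation":[0,0,0],"travel":[0.5,0.12,0],"jaw":1}
    - {"rotation":[0,0,0],"travel":[0.5,0.12,0],"jaw":1}
    - {"rotation":[0,0,0],"travel":[0.5,0.12,0],"jaw":1}
    - {"rotation":[0,0,0],"travel":[0.5,0.12,0],"jaw":1}
    - {"rotation":[0,0,0],"travel":[0.5,0.12,0],"jaw":1}

```text
time: 5.85
eef_pos: [0.624, -0.209, 0.2545]
tool_rot: [-0.0, 0.707, 0.707, -0.0]
wrist_force: [0.3, -0.1, -2.4]
gripper_width: 0.0227
grasp_force: 49.4
```

>>> drive_tool:
  increments:
    - {"rotation":[0,0,-0.0545],"travel":[0.4,0,0],"jaw":1}
    - {"rotation":[0,0,-0.0545],"travel":[0,0,0],"jaw":1}
    - {"rotation":[0,0,-0.0545],"travel":[0,0,0],"jaw":1}
    - {"rotation":[0,0,-0.0545],"travel":[0,0,0],"jaw":1}
    - {"rotation":[0,0,-0.0545],"travel":[0,0,0],"jaw":1}
    - {"rotation":[0,0,-0.0545],"travel":[0,0,0],"jaw":1}
    - {"rotation":[0,0,-0.0545],"travel":[0,0,0],"jaw":1}
    - {"rotation":[0,0,-0.0545],"travel":[0,0,0],"jaw":1}
    - {"rotation":[0,0,-0.0545],"travel":[0,0,0],"jaw":1}

```text
time: 6.98
eef_pos: [0.6238, -0.1783, 0.2544]
tool_rot: [-0.0, 0.012, 1.0, 0.0]
wrist_force: [0.5, 0.1, -1.6]
gripper_width: 0.0223
grasp_force: 49.4
```

```bash
python3 -c "
from h import *
go(.624,-.175,.0105,178)
shot('side','s3.png'); i=cv2.imread('pics/s3.png')[40:240,200:460]; cv2.imwrite('pics/d.png',cv2.resize(i,None,fx=3,fy=3,interpolation=2))"
```

```text
t 6.97 pos [ 0.6238 -0.1783  0.2544] phi 178.61 tilt [-0.  0.] j1,j6 [-0.278 -0.254] w 0.0223 F 49.4 [ 0.5  0.1 -1.6]
rz 0.0034 travel [-1.000e-03  4.100e-02  3.048e+00]
```

View pics/d.png

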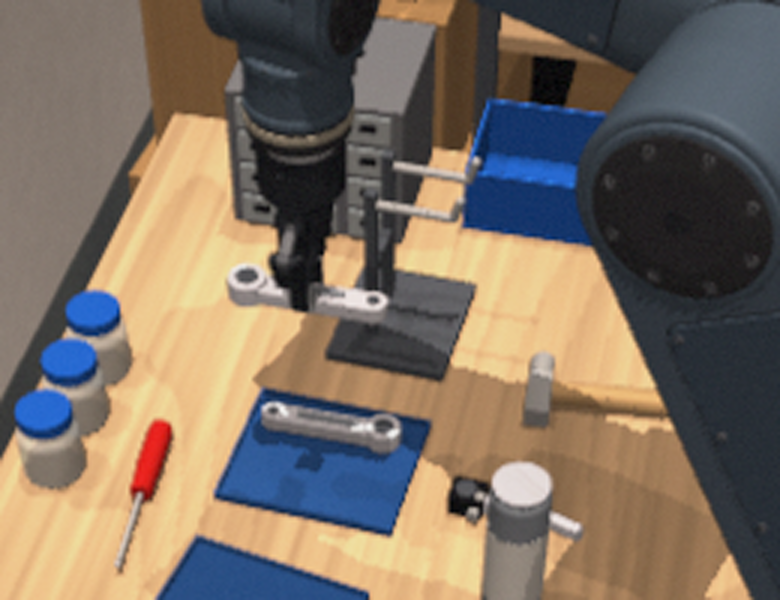

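crank_b hangs level and square in the grip above the free half of its tray. Now I lower it.

>>> drive_tool:
  increments:
    - {"rotation":[0,0,0.0034],"travel":[0,0.041,0.4],"jaw":1}
    - {"rotation":[0,0,0],"travel":[0,0,0.5],"jaw":1}
    - {"rotation":[0,0,0],"travel":[0,0,0.5],"jaw":1}
    - {"rotation":[0,0,0],"travel":[0,0,0.5],"jaw":1}
    - {"rotation":[0,0,0],"travel":[0,0,0.45],"jaw":1}
    - {"rotation":[0,0,0],"travel":[0,0,0.3],"jaw":1}
    - {"rotation":[0,0,0],"travel":[0,0,0.2],"jaw":1}
    - {"rotation":[0,0,0],"travel":[0,0,0.13],"jaw":1}
    - {"rotation":[0,0,0],"travel":[0,0,0.05],"jaw":1}
    - {"rotation":[0,0,0],"travel":[0,0,0],"jaw":1}

```text
time: 8.28
eef_pos: [0.6242, -0.1751, 0.0125]
tool_rot: [0.0, 0.02, 1.0, -0.0]
wrist_force: [0.2, -0.8, -1.9]
gripper_width: 0.0226
grasp_force: 49.4
```

```bash
python3 -c "
from h import *
go(.624,-.175,.0098,178)"
```

```text
t 8.28 pos [ 0.6242 -0.1751  0.0125] phi 177.65 tilt [ 0. -0.] j1,j6 [-0.273 -0.232] w 0.0226 F 49.4 [ 0.2 -0.8 -1.9]
rz -0.0019 travel [0.003 0.001 0.033]
```

>>> drive_tool:
  increments:
    - {"rotation":[0,0,0],"travel":[0,0,0.02],"jaw":1}
    - {"rotation":[0,0,0],"travel":[0,0,0.015],"jaw":1}
    - {"rotation":[0,0,0],"travel":[0,0,0],"jaw":1}

```text
time: 8.65
eef_pos: [0.6241, -0.1751, 0.0094]
tool_rot: [0.0, 0.02, 1.0, -0.0]
wrist_force: [0.2, 0.8, -1.6]
gripper_width: 0.0222
grasp_force: 49.5
```

>>> drive_tool:
  increments:
    - {"rotation":[0,0,0],"travel":[0,0,0],"jaw":-0.2}
    - {"rotation":[0,0,0],"travel":[0,0,0],"jaw":-0.2}
    - {"rotation":[0,0,0],"travel":[0,0,0],"jaw":-0.2}
    - {"rotation":[0,0,0],"travel":[0,0,0],"jaw":-0.2}

```text
time: 9.15
eef_pos: [0.624, -0.175, 0.0093]
tool_rot: [0.0, 0.02, 1.0, 0.0]
wrist_force: [-0.3, -0.0, -0.1]
gripper_width: 0.0513
grasp_force: 0.0
```

```bash
python3 -c "
from h import *
go(.624,-.175,.25,178)"
```

```text
t 9.15 pos [ 0.624  -0.175   0.0093] phi 177.67 tilt [ 0. -0.] j1,j6 [-0.273 -0.233] w 0.0513 F 0.0 [-0.3 -0.  -0.1]
rz -0.0018 travel [-0.     0.    -3.008]
```

>>> drive_tool:
  increments:
    - {"rotation":[0,0,0],"travel":[0,0,-0.15],"jaw":-0.2}
    - {"rotation":[0,0,0],"travel":[0,0,-0.3],"jaw":-0.2}
    - {"rotation":[0,0,0],"travel":[0,0,-0.5],"jaw":-0.2}
    - {"rotation":[0,0,0],"travel":[0,0,-0.5],"jaw":-0.2}
    - {"rotation":[0,0,0],"travel":[0,0,-0.45],"jaw":-0.2}
    - {"rotation":[0,0,0],"travel":[0.5,0.03,0],"jaw":-0.2}
    - {"rotation":[0,0,0],"travel":[0.5,0.03,0],"jaw":-0.2}
    - {"rotation":[0,0,0],"travel":[0.5,0.03,0],"jaw":-0.2}
    - {"rotation":[0,0,0],"travel":[0.5,0.03,0],"jaw":-0.2}
    - {"rotation":[0,0,0],"travel":[0.4,0.03,0],"jaw":-0.2}

```text
time: 10.4
eef_pos: [0.4313, -0.1551, 0.1622]
tool_rot: [0.0, 0.02, 1.0, -0.0]
wrist_force: [0.1, -0.2, -0.0]
gripper_width: 0.0516
grasp_force: 0.0
```

```bash
python3 -c "
from h import *
go(.427,-.1894,.005,177)
shot('side','s4.png'); i=cv2.imread('pics/s4.png')[90:290,220:480]; cv2.imwrite('pics/e.png',cv2.resize(i,None,fx=3,fy=3,interpolation=2))
print(rec('side','crank_b'))"
```

```text
t 10.4 pos [ 0.4313 -0.1551  0.1622] phi 177.66 tilt [ 0.001 -0.   ] j1,j6 [-0.345 -0.304] w 0.0516 F 0.0 [ 0.1 -0.2 -0. ]
rz 0.0037 travel [ 0.031 -0.431  1.965]
[([0.6178, -0.2508, 0.0205], 0.96), ([0.6276, -0.1682, 0.0225], 0.87)]
```

View pics/e.png

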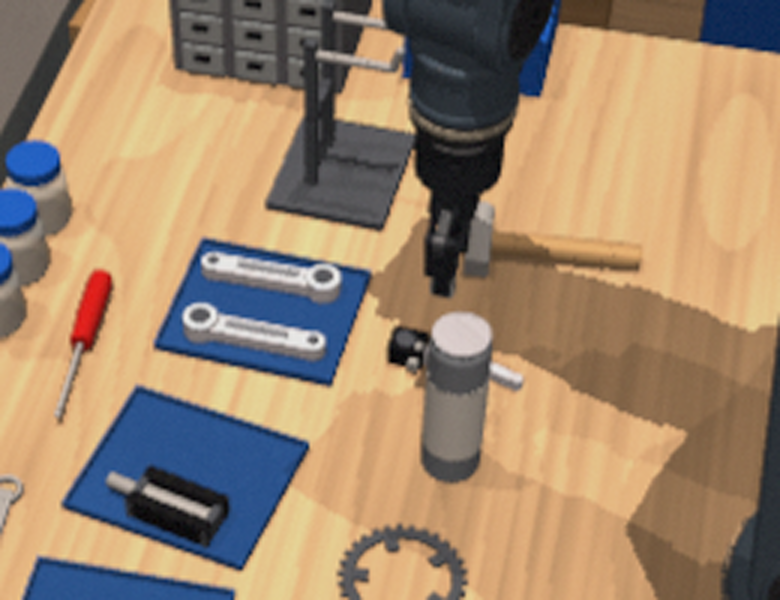

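crank_b lies flat beside its match, and lever_b is free behind the can. I move over lever_b, descend and grip.

>>> drive_tool:
  increments:
    - {"rotation":[0,0,0.0037],"travel":[0.031,-0.231,0],"jaw":-0.2}
    - {"rotation":[0,0,0],"travel":[0,-0.2,0.1],"jaw":-0.2}
    - {"rotation":[0,0,0],"travel":[0,0,0.4],"jaw":-0.2}
    - {"rotation":[0,0,0],"travel":[0,0,0.5],"jaw":-0.2}
    - {"rotation":[0,0,0],"travel":[0,0,0.4],"jaw":-0.2}
    - {"rotation":[0,0,0],"travel":[0,0,0.3],"jaw":-0.2}
    - {"rotation":[0,0,0],"travel":[0,0,0.15],"jaw":-0.2}
    - {"rotation":[0,0,0],"travel":[0,0,0.11],"jaw":-0.2}
    - {"rotation":[0,0,0],"travel":[0,0,0],"jaw":-0.2}

```text
time: 11.62
eef_pos: [0.4287, -0.1897, 0.0045]
tool_rot: [-0.0, 0.026, 1.0, 0.0]
wrist_force: [1.1, 0.0, 0.5]
gripper_width: 0.051
grasp_force: 0.0
```

>>> drive_tool:
  increments:
    - {"rotation":[0,0,0],"travel":[0,0,0],"jaw":1}
    - {"rotation":[0,0,0],"travel":[0,0,0],"jaw":1}
    - {"rotation":[0,0,0],"travel":[0,0,0],"jaw":1}
    - {"rotation":[0,0,0],"travel":[0,0,0],"jaw":1}
    - {"rotation":[0,0,0],"travel":[0,0,0],"jaw":1}
  newtons: 40

```text
time: 12.25
eef_pos: [0.429, -0.1898, 0.0052]
tool_rot: [0.001, 0.026, 1.0, -0.0]
wrist_force: [-1.8, 1.9, 6.8]
gripper_width: 0.0147
grasp_force: 39.4
```

```bash
python3 -c "
from h import *
go(.427,-.1894,.26,177)"
```

```text
t 12.25 pos [ 0.429  -0.1898  0.0052] phi 177.0 tilt [ 0.001 -0.001] j1,j6 [-0.416 -0.364] w 0.0147 F 39.4 [-1.8  1.9  6.8]
rz 0.0 travel [ 0.025  0.004 -3.185]
```

>>> drive_tool:
  increments:
    - {"rotation":[0,0,0],"travel":[0,0,-0.1],"jaw":1}
    - {"rotation":[0,0,0],"travel":[0,0,-0.3],"jaw":1}
    - {"rotation":[0,0,0],"travel":[0,0,-0.5],"jaw":1}
    - {"rotation":[0,0,0],"travel":[0,0,-0.5],"jaw":1}
    - {"rotation":[0,0,0],"travel":[0,0,-0.5],"jaw":1}
    - {"rotation":[0,0,0],"travel":[-0.2,0,-0.5],"jaw":1}
    - {"rotation":[0,0,0],"travel":[-0.4,0,-0.4],"jaw":1}
    - {"rotation":[0,0,0],"travel":[-0.5,0,-0.3],"jaw":1}
    - {"rotation":[0,0,0],"travel":[-0.5,0.2,0],"jaw":1}
    - {"rotation":[0,0,0],"travel":[-0.5,0.4,0],"jaw":1}

```text
time: 13.5
eef_pos: [0.5999, -0.1506, 0.2532]
tool_rot: [0.0, 0.027, 1.0, -0.0]
wrist_force: [0.4, -0.5, -1.4]
gripper_width: 0.0147
grasp_force: 39.4
```

>>> drive_tool:
  increments:
    - {"rotation":[0,0,-0.0055],"travel":[-0.3,0.5,0],"jaw":1}
    - {"rotation":[0,0,-0.0055],"travel":[-0.1,0.6,0],"jaw":1}
    - {"rotation":[0,0,-0.0055],"travel":[0,0.6,0],"jaw":1}
    - {"rotation":[0,0,-0.0055],"travel":[0,0.6,0],"jaw":1}
    - {"rotation":[0,0,0],"travel":[0,0.6,0],"jaw":1}
    - {"rotation":[0,0,0],"travel":[0,0.5,0],"jaw":1}
    - {"rotation":[0,0,0],"travel":[0,0.3,0],"jaw":1}

```text
time: 14.38
eef_pos: [0.6332, 0.1457, 0.2529]
tool_rot: [0.0, -0.009, 1.0, 0.0]
wrist_force: [-0.1, -0.8, -2.1]
gripper_width: 0.0148
grasp_force: 39.4
```

```bash
python3 -c "
from h import *
go(.662,.165,.0105,181)
shot('side','s5.png'); i=cv2.imread('pics/s5.png')[140:390,120:440]; cv2.imwrite('pics/f.png',cv2.resize(i,None,fx=2.4,fy=2.4,interpolation=2))"
```

```text
t 14.38 pos [0.6332 0.1457 0.2529] phi -178.96 tilt [0. 0.] j1,j6 [0.226 0.208] w 0.0148 F 39.4 [-0.1 -0.8 -2.1]
rz 0.0002 travel [-0.365  0.234  3.03 ]
```

View pics/f.png

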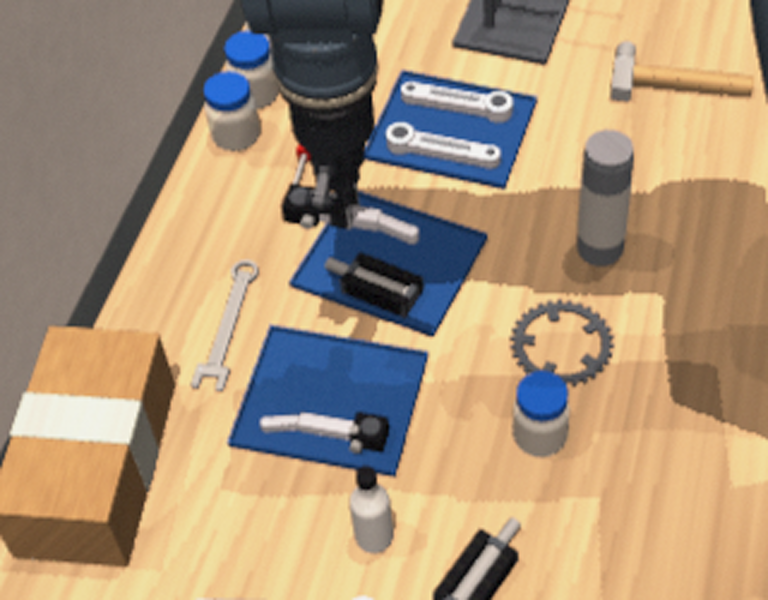

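lever_b is held level. I align it over the free half of its tray and lower it.

>>> drive_tool:
  increments:
    - {"rotation":[0,0,0],"travel":[-0.365,0.234,0.1],"jaw":1}
    - {"rotation":[0,0,0],"travel":[0,0,0.4],"jaw":1}
    - {"rotation":[0,0,0],"travel":[0,0,0.5],"jaw":1}
    - {"rotation":[0,0,0],"travel":[0,0,0.5],"jaw":1}
    - {"rotation":[0,0,0],"travel":[0,0,0.5],"jaw":1}
    - {"rotation":[0,0,0],"travel":[0,0,0.45],"jaw":1}
    - {"rotation":[0,0,0],"travel":[0,0,0.3],"jaw":1}
    - {"rotation":[0,0,0],"travel":[0,0,0.17],"jaw":1}
    - {"rotation":[0,0,0],"travel":[0,0,0.09],"jaw":1}
    - {"rotation":[0,0,0],"travel":[0,0,0.01],"jaw":1}

```text
time: 15.68
eef_pos: [0.6627, 0.1631, 0.0113]
tool_rot: [0.0, -0.008, 1.0, 0.0]
wrist_force: [-0.3, 0.1, -1.0]
gripper_width: 0.015
grasp_force: 39.4
```

```bash
python3 -c "
from h import *
go(.662,.165,.0097,181)"
```

```text
t 15.68 pos [0.6627 0.1631 0.0113] phi -179.04 tilt [0. 0.] j1,j6 [0.241 0.225] w 0.015 F 39.4 [-0.3  0.1 -1. ]
rz -0.0002 travel [0.008 0.025 0.02 ]
```

>>> drive_tool:
  increments:
    - {"rotation":[0,0,0],"travel":[0,0.025,0.01],"jaw":1}
    - {"rotation":[0,0,0],"travel":[0,0,0.012],"jaw":1}
    - {"rotation":[0,0,0],"travel":[0,0,0],"jaw":1}
    - {"rotation":[0,0,0],"travel":[0,0,0],"jaw":1}

```text
time: 16.18
eef_pos: [0.6625, 0.1652, 0.0093]
tool_rot: [0.0, -0.008, 1.0, 0.0]
wrist_force: [0.6, -0.0, -0.9]
gripper_width: 0.0148
grasp_force: 39.4
```

>>> drive_tool:
  increments:
    - {"rotation":[0,0,0],"travel":[0,0,0],"jaw":0.2}
    - {"rotation":[0,0,0],"travel":[0,0,0],"jaw":0.2}
    - {"rotation":[0,0,0],"travel":[0,0,0],"jaw":0.2}
    - {"rotation":[0,0,0],"travel":[0,0,0],"jaw":0.2}
    - {"rotation":[0,0,0],"travel":[0,0,-0.15],"jaw":0.2}
    - {"rotation":[0,0,0],"travel":[0,0,-0.3],"jaw":0.2}
    - {"rotation":[0,0,0],"travel":[0,0,-0.5],"jaw":0.2}
    - {"rotation":[0,0,0],"travel":[0,0,-0.5],"jaw":0.2}
    - {"rotation":[0,0,0],"travel":[0,0,-0.5],"jaw":0.2}
    - {"rotation":[0,0,0],"travel":[0,0,-0.3],"jaw":0.2}

```text
time: 17.42
eef_pos: [0.6629, 0.1653, 0.1925]
tool_rot: [0.002, -0.008, 1.0, 0.0]
wrist_force: [-0.3, 0.4, 1.0]
gripper_width: 0.0341
grasp_force: 0.0
```

```bash
python3 -c "
from h import *
shot('side','s6.png'); print(rec('side','lever_b'),rec('side','pedal_b'))
u,v=w2pix('side',(.4464,.3707,.02)); print(u,v)
for k,(u,v,z) in dict().items(): pass
i=cv2.imread('pics/s6.png'); a=i[260:400,200:340]; b=i[340:420,280:360]
cv2.imwrite('pics/g.png',np.hstack([cv2.resize(a,(400,400),interpolation=2),cv2.resize(b,(400,400),interpolation=2)]))
go(.45,.366,.006,None)"
```

```text
[([0.6732, 0.1728, 0.0229], 0.6), ([0.6231, 0.2486, 0.0247], 0.58), ([0.4218, 0.0724, 0.0024], 0.5)] [([0.6431, 0.0538, 0.0296], 0.77), ([0.4439, 0.3762, 0.0252], 0.71), ([0.2629, 0.5194, 0.0243], 0.67)]
319.3072228557499 377.6832409918844
t 17.57 pos [0.6631 0.1653 0.1911] phi -179.04 tilt [0.003 0.001] j1,j6 [0.244 0.228] w 0.034 F 0.0 [ 0.7 -0.3 -1.3]
rz -0.0 travel [2.621 2.553 2.314]
```

View pics/g.png

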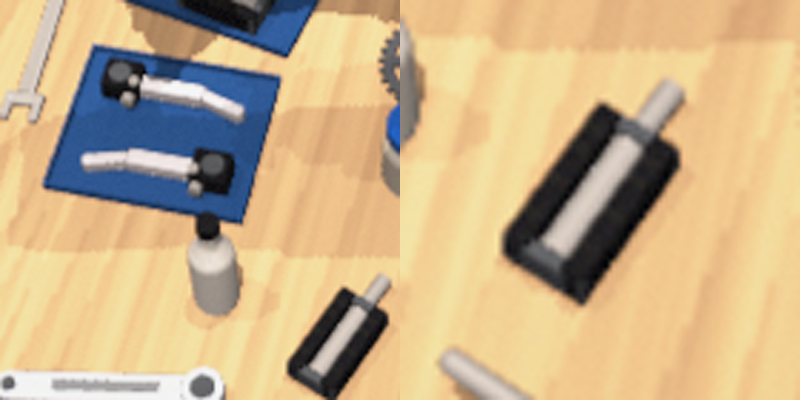

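Both levers lie flat and parallel in their tray, and pedal_b's axle points to the upper right in the crop. Next I turn the tool for the pedal.

>>> drive_tool:
  increments:
    - {"rotation":[0,0,-0.0494],"travel":[0,0,-0.05],"jaw":-0.75}
    - {"rotation":[0,0,-0.0494],"travel":[0,0,0],"jaw":-0.75}
    - {"rotation":[0,0,-0.0494],"travel":[0,0,0],"jaw":-0.75}
    - {"rotation":[0,0,-0.0494],"travel":[0,0,0],"jaw":-0.75}
    - {"rotation":[0,0,-0.0494],"travel":[0,0,0],"jaw":-0.75}
    - {"rotation":[0,0,-0.0494],"travel":[0,0,0],"jaw":-0.75}
    - {"rotation":[0,0,-0.0494],"travel":[0,0,0],"jaw":-0.75}
    - {"rotation":[0,0,-0.0494],"travel":[0,0,0],"jaw":-0.75}

```text
time: 18.58
eef_pos: [0.6619, 0.165, 0.1922]
tool_rot: [-0.001, -0.591, 0.807, 0.0]
wrist_force: [-0.2, -0.7, -0.3]
gripper_width: 0.0746
grasp_force: 0.0
```

```bash
python3 -c "
from h import *
go(.447,.369,.009,-107.9)"
```

```text
t 18.57 pos [0.6619 0.165  0.1922] phi -107.61 tilt [-0.002 -0.   ] j1,j6 [ 0.244 -1.019] w 0.0746 F 0.0 [-0.2 -0.7 -0.3]
rz 0.0016 travel [-1.601  3.34   2.29 ]
```

>>> drive_tool:
  increments:
    - {"rotation":[0,0,0.0016],"travel":[-0.2,0.34,0],"jaw":-0.75}
    - {"rotation":[0,0,0],"travel":[-0.25,0.5,0],"jaw":-0.75}
    - {"rotation":[0,0,0],"travel":[-0.25,0.5,0],"jaw":-0.75}
    - {"rotation":[0,0,0],"travel":[-0.25,0.5,0],"jaw":-0.75}
    - {"rotation":[0,0,0],"travel":[-0.25,0.5,0],"jaw":-0.75}
    - {"rotation":[0,0,0],"travel":[-0.2,0.5,0],"jaw":-0.75}
    - {"rotation":[0,0,0],"travel":[-0.2,0.5,0],"jaw":-0.75}
    - {"rotation":[0,0,0],"travel":[0,0,0.2],"jaw":-0.75}

```text
time: 19.58
eef_pos: [0.4464, 0.3719, 0.1773]
tool_rot: [0.0, -0.588, 0.809, 0.0]
wrist_force: [0.4, -0.7, -0.1]
gripper_width: 0.0748
grasp_force: 0.0
```

```bash
python3 -c "
from h import *
go(.447,.369,.009,-107.9)
shot('side','s7.png'); i=cv2.imread('pics/s7.png')[250:450,220:440]; cv2.imwrite('pics/i.png',cv2.resize(i,None,fx=2.9,fy=2.9,interpolation=2))"
```

```text
t 19.57 pos [0.4464 0.3719 0.1773] phi -108.01 tilt [0.    0.001] j1,j6 [ 0.694 -0.562] w 0.0748 F 0.0 [ 0.4 -0.7 -0.1]
rz -0.0006 travel [ 0.032 -0.018  2.104]
```

View pics/i.png

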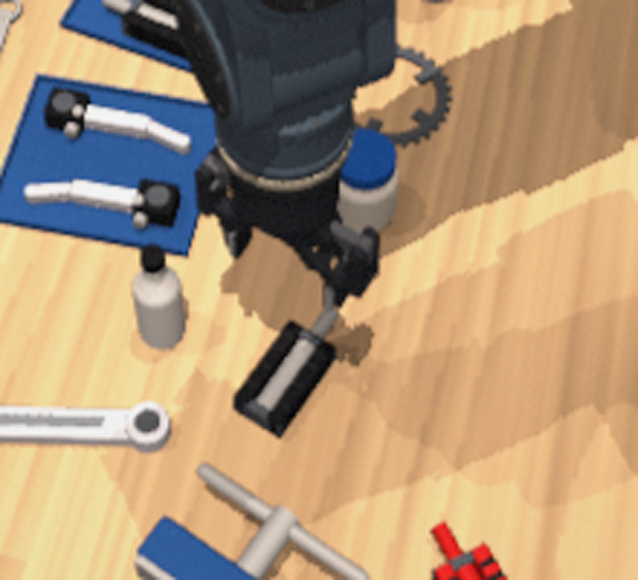

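The tool stands over pedal_b, aligned with its axis and clear of the bottle and jar. I go down and grip.

>>> drive_tool:
  increments:
    - {"rotation":[0,0,0],"travel":[0.02,-0.018,0.3],"jaw":-0.75}
    - {"rotation":[0,0,0],"travel":[0,0,0.5],"jaw":-0.75}
    - {"rotation":[0,0,0],"travel":[0,0,0.5],"jaw":-0.75}
    - {"rotation":[0,0,0],"travel":[0,0,0.4],"jaw":-0.75}
    - {"rotation":[0,0,0],"travel":[0,0,0.25],"jaw":-0.75}
    - {"rotation":[0,0,0],"travel":[0,0,0.13],"jaw":-0.75}
    - {"rotation":[0,0,0],"travel":[0,0,0.02],"jaw":-0.75}
    - {"rotation":[0,0,0],"travel":[0,0,0],"jaw":-0.75}

```text
time: 20.62
eef_pos: [0.4496, 0.3683, 0.0098]
tool_rot: [0.0, -0.586, 0.81, 0.0]
wrist_force: [-0.6, 0.1, -0.0]
gripper_width: 0.0748
grasp_force: 0.0
```

>>> drive_tool:
  increments:
    - {"rotation":[0,0,0],"travel":[0,0,0],"jaw":1}
    - {"rotation":[0,0,0],"travel":[0,0,0],"jaw":1}
    - {"rotation":[0,0,0],"travel":[0,0,0],"jaw":1}
    - {"rotation":[0,0,0],"travel":[0,0,0],"jaw":1}
    - {"rotation":[0,0,0],"travel":[0,0,0],"jaw":1}

```text
time: 21.25
eef_pos: [0.4496, 0.3684, 0.0099]
tool_rot: [0.001, -0.586, 0.81, 0.0]
wrist_force: [-1.4, -1.5, 5.4]
gripper_width: 0.0452
grasp_force: 41.1
```

```bash
python3 -c "
from h import *
go(.447,.369,.22,-107.9)"
```

```text
t 21.25 pos [0.4496 0.3684 0.0099] phi -108.19 tilt [0.001 0.001] j1,j6 [ 0.686 -0.567] w 0.0452 F 41.1 [-1.4 -1.5  5.4]
rz -0.0016 travel [ 0.003  0.034 -2.626]
```

>>> drive_tool:
  increments:
    - {"rotation":[0,0,0],"travel":[0,0,-0.13],"jaw":1}
    - {"rotation":[0,0,0],"travel":[0,0,-0.4],"jaw":1}
    - {"rotation":[0,0,0],"travel":[0,0,-0.5],"jaw":1}
    - {"rotation":[0,0,0],"travel":[0,0,-0.5],"jaw":1}
    - {"rotation":[0,0,0],"travel":[0,0,-0.5],"jaw":1}
    - {"rotation":[0,0,0],"travel":[0,0,-0.4],"jaw":1}
    - {"rotation":[0,0,0],"travel":[0,0,-0.2],"jaw":1}

```text
time: 22.12
eef_pos: [0.4496, 0.3683, 0.2223]
tool_rot: [0.001, -0.586, 0.81, 0.0]
wrist_force: [-0.0, -0.6, -2.2]
gripper_width: 0.0452
grasp_force: 41.6
```

>>> drive_tool:
  increments:
    - {"rotation":[0,0,0.0505],"travel":[0,0,0],"jaw":1}
    - {"rotation":[0,0,0.051],"travel":[0,0,0],"jaw":1}
    - {"rotation":[0,0,0.051],"travel":[0,0,0],"jaw":1}
    - {"rotation":[0,0,0.051],"travel":[0,0,0],"jaw":1}
    - {"rotation":[0,0,0.051],"travel":[0,0,0],"jaw":1}
    - {"rotation":[0,0,0.051],"travel":[0,0,0],"jaw":1}
    - {"rotation":[0,0,0.051],"travel":[0,0,0],"jaw":1}
    - {"rotation":[0,0,0.051],"travel":[0,0,0],"jaw":1}
    - {"rotation":[0,0,0.051],"travel":[0,0,0],"jaw":1}

```text
time: 23.25
eef_pos: [0.4491, 0.368, 0.2202]
tool_rot: [0.0, 0.096, 0.995, 0.0]
wrist_force: [0.1, -0.7, -1.6]
gripper_width: 0.0454
grasp_force: 41.5
```

```bash
python3 -c "
from h import *
go(.648,-.0348,.22,169)"
```

```text
t 23.25 pos [0.4491 0.368  0.2202] phi 168.98 tilt [0. 0.] j1,j6 [0.686 0.879] w 0.0454 F 41.5 [ 0.1 -0.7 -1.6]
rz -0.0001 travel [-3.401e+00 -4.468e+00  3.000e-03]
```

>>> drive_tool:
  increments:
    - {"rotation":[0,0,0],"travel":[-0.25,-0.34,0],"jaw":1}
    - {"rotation":[0,0,0],"travel":[-0.36,-0.47,0],"jaw":1}
    - {"rotation":[0,0,0],"travel":[-0.36,-0.47,0],"jaw":1}
    - {"rotation":[0,0,0],"travel":[-0.36,-0.47,0],"jaw":1}
    - {"rotation":[0,0,0],"travel":[-0.36,-0.47,0],"jaw":1}
    - {"rotation":[0,0,0],"travel":[-0.36,-0.47,0],"jaw":1}
    - {"rotation":[0,0,0],"travel":[-0.36,-0.47,0],"jaw":1}
    - {"rotation":[0,0,0],"travel":[-0.36,-0.47,0],"jaw":1}
    - {"rotation":[0,0,0],"travel":[-0.36,-0.47,0],"jaw":1}
    - {"rotation":[0,0,0],"travel":[-0.27,-0.37,0],"jaw":1}

```text
time: 24.5
eef_pos: [0.6504, -0.0357, 0.2201]
tool_rot: [0.0, 0.094, 0.996, -0.0]
wrist_force: [1.2, 0.2, -2.0]
gripper_width: 0.0446
grasp_force: 41.6
```

```bash
python3 -c "
from h import *
go(.648,-.0348,.0152,169)
shot('side','s8.png'); print(rec('side','pedal_b'))"
```

```text
t 24.5 pos [ 0.6504 -0.0357  0.2201] phi 169.23 tilt [ 0. -0.] j1,j6 [-0.055  0.133] w 0.0446 F 41.6 [ 1.2  0.2 -2. ]
rz 0.0013 travel [0.031 0.006 2.562]
[([0.6403, 0.0541, 0.03], 0.91), ([0.6309, -0.0249, 0.2319], 0.85), ([0.2585, 0.5198, 0.0257], 0.85)]
```

>>> drive_tool:
  increments:
    - {"rotation":[0,0,0],"travel":[0.02,0,0.3],"jaw":1}
    - {"rotation":[0,0,0],"travel":[0,0,0.5],"jaw":1}
    - {"rotation":[0,0,0],"travel":[0,0,0.5],"jaw":1}
    - {"rotation":[0,0,0],"travel":[0,0,0.45],"jaw":1}
    - {"rotation":[0,0,0],"travel":[0,0,0.35],"jaw":1}
    - {"rotation":[0,0,0],"travel":[0,0,0.25],"jaw":1}
    - {"rotation":[0,0,0],"travel":[0,0,0.14],"jaw":1}
    - {"rotation":[0,0,0],"travel":[0,0,0.07],"jaw":1}
    - {"rotation":[0,0,0],"travel":[0,0,0],"jaw":1}
    - {"rotation":[0,0,0],"travel":[0,0,0],"jaw":1}

```text
time: 25.85
eef_pos: [0.6489, -0.0336, 0.0156]
tool_rot: [0.001, 0.093, 0.996, 0.0]
wrist_force: [0.6, -0.1, -1.2]
gripper_width: 0.0451
grasp_force: 41.6
```

```bash
python3 -c "
from h import *
go(.648,-.0348,.0143,169)"
```

```text
t 25.85 pos [ 0.6489 -0.0336  0.0156] phi 169.28 tilt [ 0.001 -0.   ] j1,j6 [-0.052  0.135] w 0.0451 F 41.6 [ 0.6 -0.1 -1.2]
rz 0.0016 travel [ 0.008 -0.017  0.016]
```

>>> drive_tool:
  increments:
    - {"rotation":[0,0,0],"travel":[0,0,0.01],"jaw":1}
    - {"rotation":[0,0,0],"travel":[0,0,0.01],"jaw":1}
    - {"rotation":[0,0,0],"travel":[0,0,0],"jaw":1}
    - {"rotation":[0,0,0],"travel":[0,0,0],"jaw":-0.32}
    - {"rotation":[0,0,0],"travel":[0,0,0],"jaw":-0.32}
    - {"rotation":[0,0,0],"travel":[0,0,0],"jaw":-0.32}

```text
time: 26.6
eef_pos: [0.6484, -0.0336, 0.0131]
tool_rot: [-0.0, 0.093, 0.996, -0.0]
wrist_force: [0.9, 0.1, 1.0]
gripper_width: 0.0566
grasp_force: 0.0
```

>>> drive_tool:
  increments:
    - {"rotation":[0,0,0],"travel":[0,0,-0.1],"jaw":-0.32}
    - {"rotation":[0,0,0],"travel":[0,0,-0.25],"jaw":-0.32}
    - {"rotation":[0,0,0],"travel":[0,0,-0.5],"jaw":-0.32}
    - {"rotation":[0,0,0],"travel":[0,0,-0.5],"jaw":-0.32}
    - {"rotation":[0,0,0],"travel":[0,0,-0.5],"jaw":-0.32}
    - {"rotation":[0,0,0],"travel":[0,0,-0.5],"jaw":-0.32}
    - {"rotation":[0,0,0],"travel":[0,0,-0.3],"jaw":-0.32}
    - {"rotation":[0,0,0],"travel":[0.6,0,0],"jaw":-0.32}
    - {"rotation":[0,0,0],"travel":[0.6,0,0],"jaw":-0.32}
    - {"rotation":[0,0,0],"travel":[0,0,0],"jaw":-0.32}

```text
time: 27.85
eef_pos: [0.551, -0.0152, 0.2259]
tool_rot: [-0.0, 0.093, 0.996, 0.0]
wrist_force: [1.4, 0.1, 0.5]
gripper_width: 0.056
grasp_force: 0.0
```

```bash
python3 -c "
from h import *
go(.648,-.0348,.22,169)
shot('side','s9.png')
for n in ['pedal_b','lever_b','crank_b','spray_can','grease_jar','lube','mallet','chainring','odd_crank']: print(n,rec('side',n))"
```

```text
t 27.85 pos [ 0.551  -0.0152  0.2259] phi 169.31 tilt [-0.001  0.   ] j1,j6 [-0.028  0.159] w 0.056 F 0.0 [1.4 0.1 0.5]
rz 0.0017 travel [-1.237 -0.009  0.074]
pedal_b [([0.6413, 0.0551, 0.0295], 0.91), ([0.2601, 0.5164, 0.0238], 0.82), ([0.6499, -0.0228, 0.0276], 0.75)]
lever_b [([0.6717, 0.1725, 0.021], 0.77), ([0.6208, 0.2479, 0.0191], 0.71)]
crank_b [([0.6372, -0.1681, 0.0238], 0.68), ([0.5985, -0.2532, 0.0208], 0.47)]
spray_can [([0.4001, -0.0528, 0.1254], 0.74), ([0.6741, 0.1733, 0.0218], 0.47)]
grease_jar [([0.419, 0.209, 0.0691], 0.97)]
lube [([0.5589, 0.3574, 0.0827], 0.59)]
mallet [([0.6229, 0.2463, 0.0207], 0.71), ([0.3749, -0.3548, 0.0245], 0.67), ([0.6562, 0.2093, 0.0045], 0.36)]
chainring [([0.6181, 0.0054, 0.0086], 0.74), ([0.4182, 0.0746, 0.0058], 0.62)]
odd_crank [([0.6111, 0.4566, 0.0189], 0.94), ([0.6565, 0.2079, 0.0003], 0.49)]
```

```bash
python3 -c "
from rig import ctrl
print(ctrl.close_job())"
```

```text
the job is handed in; nothing more can be done
None
```

I laid crank_b, lever_b and pedal_b in their trays beside their matches and handed the job in at about 28 s; no verdict came back. The pictures confirm the crank and lever; the pedal, set down after the 10-picture limit, rests on the detector, which also showed every bystander it looked for in place (the wrench and screwdriver weren't checked).

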